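Set the angle finder on the test box lid and hold the sprung lid at 30 degrees

ROBOT

A 7-joint arm with a two-finger parallel gripper is mounted at the origin on a cart in front of the work surface, level with it; the furniture and walls round the work are solid. World frame = base frame: x ahead of the robot, y to its left, z up, the work surface at z = 0. Lengths are in m, angles in degrees, forces in N, time in s.
With the tool pointing down it reaches from about 0.425 to 0.875 m from the base axis. Payload 4.7 kg.
Tool frame: the origin (TCP) lies midway between the tips of the shut fingers; the grasp point (between the pads) lies 19 mm behind it; z points along the fingers, y is the line along which they close (so a half turn about z gives the same grasp; the last joint's range is limited). The gripper opens to 87 mm and grips with 3 to 60 N. Pads are 19 mm wide; open, the fingers measure 117 mm over their backs; the gripper's body (75 mm by 190 mm) begins 51 mm behind the grasp point.
Start: joints at [77.126, 18.392, -4.016, 83.108, 1.295, 78.541, -3.26], TCP at [0.154, -0.632, 0.223] pointing down, gripper open.
Joint ranges: [-163.93, 163.93], [-17.29, 119.83], [-79.2, 71.16], [3.27, 140.29], [-89.18, 269.18], [5.43, 117.66], [-154.24, 154.24]. Speed limits (degrees/s): [147.25, 147.25, 180, 180, 180, 180, 180].

INTERFACE

Orientations are given as [roll, pitch, yaw] about the fixed x, y, z axes, in that order (R = Rz(yaw) Ry(pitch) Rx(roll)).
In Python, from cell import env gives the robot as it stands. The module is installed in compiled form; this text tells all that it offers.
- The arm moves only by the tool send_rows, never from a script. Its argument "series" is a list of rows, each an object with "travel": the shift along the tool's x, y, z in cm, a list of three; "dr": the turn, a rotation vector about the tool's x, y, z in degrees, a list of three; "claw": the finger opening in cm, from 0 to 8.7. In form: [{"travel": [tx, ty, tz], "dr": [wx, wy, wz], "claw": claw}, ...]. A call has 1 to 12 rows; each row is the pose to reach, as a shift and turn from the pose commanded when the call began, along the tool's axes at that moment; what a row does not reach only later rows make up. A row lasts 1/12 s, in which the tool goes at most 41.7 mm and 7.16 degrees, less where a joint would pass 70% of its speed; a pose out of reach is approached as far as the arm can. A call with a gripper value outside its range is refused whole. The fingers move at their own pace and stop on an object; "grip_force" is the grip in N (left out, the last holds). Time passes only in rows, so rows that repeat a pose let the fingers close. It gives the time, the measured TCP pose, the force and the opening at its end, in the units of the state.
- env.get_obs(): the state, without advancing time (a new reading comes with each control period).
- env.read_camera(name): name is "side" or "top"; returns the picture (384x512x3 uint8, blue, green, red); there is no depth.
- env.calibration(name): a dict with "fx", "fy", "cx", "cy" (pixels), "cam_to_world" (4x4, takes a point from camera to world coordinates). Camera axes: x right, y down, z forward; pixel columns grow to the right and rows downward; lengths in m; the calibration is good to about 2 mm. A picture is of the moment at which its call begins. calibration takes no time and is no camera call.
- env.sign_off(): hands the job in, once; it reports no verdict.
The state is a dict: "time_s": time; "qpos": joint angles; "joint_velocities": joint speeds; "effort": joint torques, N m; "tool_pos": TCP position; "tool_rot": TCP orientation; "force": force on the tool from outside, world axes, zero at the start; "wrist_torque": the same for the moment, N m; "grip_width": finger opening in m.
Only numpy, scipy, OpenCV 4.12 (cv2) and the standard library are available. Lean on these libraries where they do the work, as an engineer would, in place of code of your own. Each camera call takes 0.05 s, during which the arm holds its last target. There are 200 camera calls.

TASK

The lid interlock of the blue-lidded test box is to be adjusted at a lid opening of 30 degrees: with the lid shut, stand the orange angle finder upright on the steel gauge pad on the lid, centred and square with it so that its dial faces the same way as the front or back of the box, and let go of it. Then raise the sprung lid by its black bar handle, smoothly and never past 40 degrees, until the needle stands at a red 30 degree mark, and finish holding it there by the handle: the program ends with the gripper still carrying the lid. The finder must stay in place on its pad, and the tools and parts lying round the box must be left alone.

Things in the scene. Friction and masses are not known exactly. Their poses are not given: they have to be found in the camera images.
- test_box: High-voltage test box: grey steel case on rubber feet, 140 (x) x 170 (y) x 72 mm high, fixed. Origin: on the desk under the case's centre. -x is its front (panel with red and black terminals), +y the handle end, -y the hinge end. Yaw 0.1 to 0.55 rad. A fixed boom arm hangs behind it, 0.31 m up at its lowest; the vice in front is 165 mm high.
- lid (a joint): Opening of the blue lid in rad: 0 shut, grows as the handle end rises (30 degrees = 0.524), stop at 1.6. Hinge axis parallel to the box's x, at its -y end. A spring (0.5 N m when shut, plus 0.5 N m per rad) and the lid's weight (about 0.5 kg) drive it shut; it does not stay open by itself. Holding it at 30 degrees takes about 10 N up at the handle.
- lid_hinge (a point): Middle of the hinge axis, 76 mm above the desk, 89 mm from the box's centre towards its -y end. Turns with the lid: x along the hinge (the box's x), z square to the lid, y along the lid towards the handle. The lid's top face is 4 mm above this axis when shut; lid plate 148 mm (x) wide, reaching 180 mm from the axis.
- gauge_pad (a point): Centre of the top face of the steel gauge pad on the lid: 36 mm (x) x 68 mm (y), 3 mm thick, top 83 mm above the desk when shut, 50 mm from the hinge axis. Axes as the lid: x along the hinge, y away from it, z out of the lid. Two brass stop pins, 5 mm thick, 5 mm higher than the pad, stand off its hinge end, near faces 38 mm from the pad's centre.
- handle_bar (a point): Middle of the round bar of the lid's black pull handle, on its axis. It runs along the hinge direction (x), straight for 90 mm, 12 mm thick, axis 40 mm above the lid's top face, 120 mm above the desk when shut; 150 mm from the hinge axis along the lid and 44 mm above it square to the lid. Axes as the lid. Pinched from above it can turn between the fingers as the lid rises.
- angle_finder: Orange pendulum angle finder, upright. Aluminium magnetic foot 32 (x) x 64 (y) x 10 mm; on it a round dial case of 52 mm diameter, 28 mm thick (x = -14 to +14), centre 34 mm above the foot's underside; 60 mm high, 0.24 kg. Origin: centre of the foot's underside; z up; dial looks to -x. Pinch it along x across the case's flat faces. The foot does not slide on the pad at 40 degrees.
- needle (a joint): Reading of the finder's black needle in rad; its weight keeps it pointing straight up. 0 when level, + or - 0.524 at the red 30 degree marks. Standing square on the lid it reads the lid angle: plus with the dial looking to the front of the box, minus to the back; either is good.
- cam_key: Bystander: black hex key, 72 x 30 x 6 mm, lying loose on the desk. Leave alone.
- cutters: Bystander: pliers with red handles, 169 mm long, loose on the desk. Leave alone.
- old_relay: Bystander: cream relay, 23 x 29 x 36 mm, standing loose on the desk. Leave alone.

How it is judged (in metres and radians):
On the way:
1. the angle finder stands let go, upright, centred and square on the gauge pad of the shut lid (x of angle_finder in the frame of gauge_pad between -0.006 and 0.006 m and y of angle_finder in the frame of gauge_pad between -0.006 and 0.006 m and z of angle_finder in the frame of gauge_pad between -0.003 and 0.003 m and angle between the x axis of angle_finder and the x axis of gauge_pad, either way round below 0.09 rad and angle between the z axis of angle_finder and the z axis of gauge_pad, either way round below 0.06 rad and contact force between angle_finder and the fingers below 0.1 N and contact force between angle_finder and the arm below 0.1 N and value of joint lid below 0.03 rad and linear speed of angle_finder below 0.02 m/s), for 0.3 s.
At the end, for the whole second after the job is handed in: Lid still at 30 degrees (within 3), carried by the fingers on its bar handle (over 3 N); finder untouched and flat on the pad, within 6 mm each way and 5 degrees of square, needle within 4 degrees of a red mark; hex key, pliers and relay within 20 mm of where they lay (x of angle_finder in the frame of gauge_pad between -0.006 and 0.006 m and y of angle_finder in the frame of gauge_pad between -0.006 and 0.006 m and z of angle_finder in the frame of gauge_pad between -0.003 and 0.003 m and angle between the x axis of angle_finder and the x axis of gauge_pad, either way round below 0.09 rad and angle between the z axis of angle_finder and the z axis of gauge_pad, either way round below 0.06 rad and contact force between angle_finder and the fingers below 0.1 N and contact force between angle_finder and the arm below 0.1 N and value of joint lid between 0.471 and 0.576 rad and (value of joint needle between 0.454 and 0.593 rad or value of joint needle between -0.593 and -0.454 rad) and velocity of joint lid between -0.05 and 0.05 rad/s and contact force between the fingers and lid_bar above 3 N and linear speed of angle_finder below 0.02 m/s and distance of each of cam_key, cutters, old_relay from where it was at the start of the episode below 0.02 m); the arm keeps its last pose, push and grip.
It fails at once if the lid is swung past 40 degrees (value of joint lid above 0.7 rad).
It fails at once if the angle finder is tipped over (angle between angle_finder's own z axis and vertical above 0.9 rad).
It fails at once if the tools or parts lying round the box are pushed away (distance of any of cam_key, cutters, old_relay from where it was at the start of the episode above 0.03 m).
It also fails if it takes over 54 s, if anything falls off the work surface, if the arm or the gripper's body presses on something with over 40 N, if the wrist force passes 120 N, or if a joint passes its speed limit or range.

## Working session

There is one attempt and no reset: what is moved stays moved. The work goes in short steps, Python scripts to look and compute and a tool call to move; the robot and the scene stay as the last step left them, time stands still between calls to the robot, and variables do not carry over. Pictures are saved under pics/ and viewed, on a budget of 15 in all, crops included, one or two more only if the job needs it, and the job is handed in when it is done.

Besides the shell and the picture viewer there is one more tool, called after "Call:" in YAML: its name, and indented under it one key for each argument. send_rows: Moves the arm, as the interface text tells. Its arguments: {"type":"object","properties":{"series":{"type":"array"},"grip_force":{"type":"number"}},"required":["series"]}

```bash
mkdir -p pics; python3 - <<'E'
from cell import env
import cv2,numpy as np
o=env.get_obs();print({k:np.round(v,3).tolist() for k,v in o.items()})
for n in("top","side"):
    im=env.read_camera(n);cv2.imwrite(f"pics/{n}0.png",im)
    c=env.calibration(n);print(n,c["fx"],c["fy"],c["cx"],c["cy"],np.round(c["cam_to_world"],4).tolist())
E
```

```text
{'time_s': 0.0, 'qpos': [77.127, 18.44, -4.014, 83.176, 1.298, 78.541, -3.26], 'joint_velocities': [0.044, 0.069, -0.012, 0.014, -0.076, 0.05, 0.013], 'effort': [-0.0, -49.129, -0.404, -31.253, -0.064, 0.044, 0.0], 'tool_pos': [0.154, -0.631, 0.221], 'tool_rot': [-179.889, 0.009, 13.682], 'force': [0.487, -1.063, -0.036], 'wrist_torque': [0.051, -0.03, -0.069], 'grip_width': 0.087}
top 397.87125765238846 397.87125765238846 253.52874875997963 189.68770759244077 [[0.0208, -0.9957, 0.0906, 0.5006], [-0.9997, -0.0216, -0.0086, 0.0228], [0.0105, -0.0904, -0.9959, 0.9346], [0.0, 0.0, 0.0, 1.0]]
side 467.75946196968005 467.75946196968005 252.3284470546934 189.58161189111846 [[0.9747, -0.1246, 0.1855, 0.4127], [-0.2234, -0.5529, 0.8028, -0.722], [0.0025, -0.8239, -0.5667, 0.6555], [0.0, 0.0, 0.0, 1.0]]
```

View pics/top0.png

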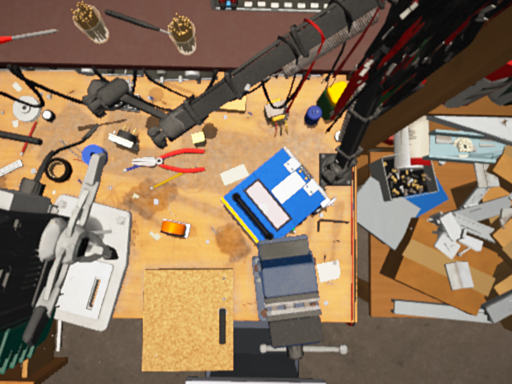

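View pics/side0.png

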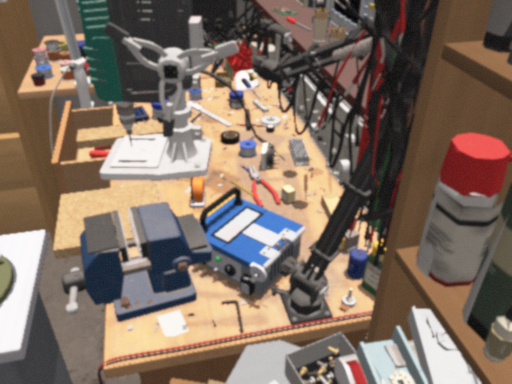

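The top view shows the box near (278,195) with its handle bar at (240,217) and the finder at (175,228). The pliers are at (180,160) and the relay at (198,138). The hex key is near (333,222), and the vice is at (287,280). I'll zoom in on the box and finder in both views.

```bash
cat > h.py <<'E'
import cv2,numpy as np
from cell import env
def ray(n,u,v):
    c=env.calibration(n);T=np.array(c["cam_to_world"])
    return T[:3,3],T[:3,:3]@np.array([(u-c["cx"])/c["fx"],(v-c["cy"])/c["fy"],1])
def onz(n,u,v,z):
    o,d=ray(n,u,v);return o+d*(z-o[2])/d[2]
def proj(n,p):
    c=env.calibration(n);T=np.linalg.inv(np.array(c["cam_to_world"]));q=T[:3,:3]@np.asarray(p)+T[:3,3]
    return np.array([c["fx"]*q[0]/q[2]+c["cx"],c["fy"]*q[1]/q[2]+c["cy"]])
def tri(u1,u2):
    o1,d1=ray("top",*u1);o2,d2=ray("side",*u2)
    s=np.linalg.lstsq(np.c_[d1,-d2],o2-o1,rcond=None)[0];a=o1+s[0]*d1;b=o2+s[1]*d2
    return (a+b)/2,np.linalg.norm(a-b)
E
python3 - <<'E'
from h import *
t=cv2.imread("pics/top0.png");s=cv2.imread("pics/side0.png")
r=lambda i,x,y,w,h,k:cv2.resize(i[y:y+h,x:x+w],None,fx=k,fy=k,interpolation=cv2.INTER_CUBIC)
a=r(t,150,140,200,110,4);b=r(s,180,170,130,130,3)
c=np.zeros((600,800,3),np.uint8);c[:440]=a;cv2.imwrite("pics/c1.png",a)
cv2.imwrite("pics/c2.png",cv2.resize(b,None,fx=1.5,fy=1.5))
for n,i in(("top",t),("side",s)):
    h=cv2.cvtColor(i,cv2.COLOR_BGR2HSV)
    for nm,lo,hi in(("or",(8,150,120),(22,255,255)),("blue",(100,150,80),(118,255,255))):
        m=cv2.inRange(h,lo,hi);cs,_=cv2.findContours(m,0,2)
        for q in sorted(cs,key=cv2.contourArea)[-3:]:
            if cv2.contourArea(q)>40: print(n,nm,cv2.contourArea(q),cv2.boundingRect(q),cv2.minAreaRect(q))
E
```

```text
top or 694.5 (429, 96, 83, 19) ((470.0, 105.0), (18.0, 82.0), 90.0)
top or 1517.0 (410, 161, 66, 92) ((444.0526123046875, 204.66722106933594), (45.6368408203125, 93.71656799316406), 16.232351303100586)
top or 3737.0 (371, 235, 115, 82) ((428.0, 275.5), (114.0, 81.0), 0.0)
top blue 145.5 (83, 145, 20, 19) ((90.756103515625, 151.69512939453125), (12.962423324584961, 20.927284240722656), 51.34019470214844)
top blue 418.5 (407, 181, 41, 36) ((427.23974609375, 198.3641815185547), (20.590526580810547, 35.2068977355957), 60.461219787597656)
top blue 2518.5 (224, 149, 100, 91) ((274.83428955078125, 198.6151885986328), (68.3809585571289, 76.52632904052734), 50.44033432006836)
side or 197.5 (192, 178, 12, 23) ((197.5, 189.0), (22.0, 11.0), 90.0)
side blue 1821.5 (205, 199, 95, 66) ((246.91787719726562, 233.25323486328125), (88.96153259277344, 57.62213897705078), 24.304550170898438)
```

View pics/c1.png

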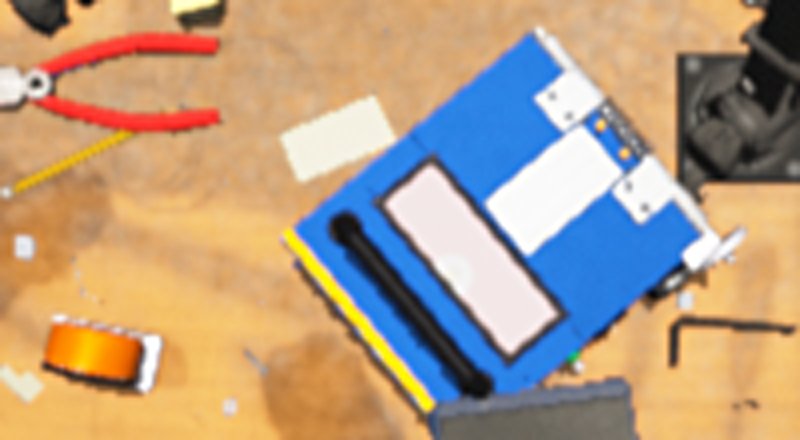

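View pics/c2.png

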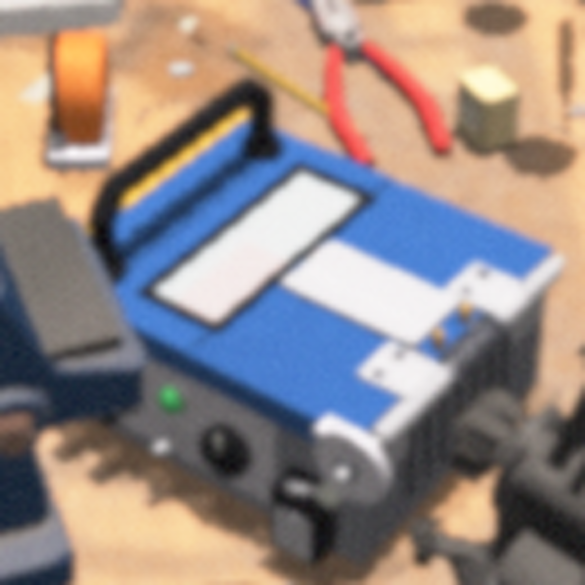

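The crops show the white gauge pad with corners at about (485,205), (580,125), (622,175) and (530,256) in the top crop. The bar runs from (345,228) to (478,382), and the finder's case is at (93,350) with its foot sticking out to the right. Next I'll measure these.

```bash
python3 - <<'E'
from h import *
t=cv2.imread("pics/top0.png");s=cv2.imread("pics/side0.png")
P=np.array([[485,205],[580,125],[622,175],[530,256]])/4+[150,140]
W=np.array([onz("top",*p,0.083) for p in P]);print("pad",W.round(4).tolist(),W.mean(0).round(4))
print("sizes",np.linalg.norm(W[1]-W[0]),np.linalg.norm(W[2]-W[1]))
B=np.array([onz("top",*(np.array(p)/4+[150,140]),0.12) for p in((345,228),(478,382))]);d=B[0]-B[1]
yaw=np.arctan2(d[1],d[0]);print("bar",B.round(4).tolist(),B.mean(0).round(4),np.linalg.norm(d),np.degrees(yaw))
# blue lid edges: yellow-edge corner->rear corner
h=cv2.cvtColor(t,cv2.COLOR_BGR2HSV)
Y=np.array([onz("top",*(np.array(p)/4+[150,140]),0.078) for p in((287,233),(432,410))]);d2=Y[0]-Y[1];print("yellow yaw",np.degrees(np.arctan2(d2[1],d2[0])))
e=(W[1]+W[2]-W[0]-W[3]);print("pad -y dir yaw",np.degrees(np.arctan2(-e[0],e[1]))%180, "bar-pad dist",B.mean(0)-W.mean(0),np.linalg.norm((B.mean(0)-W.mean(0))[:2]))
m=cv2.inRange(h[210:245,155:195],(5,120,90),(24,255,255));m0=np.argwhere(m)
# keep largest blob
n,l,st,c=cv2.connectedComponentsWithStats(m);k=1+np.argmax(st[1:,4]);q=np.argwhere(l==k)[:,::-1]+[155,210]
r=cv2.minAreaRect(q.astype(np.float32));print("orange top",st[k],r)
hs=cv2.cvtColor(s,cv2.COLOR_BGR2HSV);print("tri",tri(r[0],(197.5,189)))
for z in(.034,.05,.06):print(z,onz("top",*r[0],z).round(4))
w=[onz("top",*p,.058) for p in cv2.boxPoints(r)];L=np.array(w)
for i in range(4):
    d=L[(i+1)%4]-L[i];print(np.linalg.norm(d).round(4),np.degrees(np.arctan2(d[1],d[0])).round(1))
# boom points
for p in((335,168),(350,150),(163,130),(330,20),(250,75)):print("boom",p,onz("top",*p,0.0).round(3),onz("top",*p,0.33).round(3))
E
```

```text
pad [[0.5755, -0.0227, 0.083], [0.62, -0.0733, 0.083], [0.5934, -0.0962, 0.083], [0.5486, -0.0473, 0.083]] [ 0.5844 -0.0599  0.083 ]
sizes 0.06737955486231305 0.03518401965692306
bar [[0.5589, 0.0509, 0.12], [0.4818, -0.0187, 0.12]] [0.5204 0.0161 0.12  ] 0.10383690023003217 42.07238041428325
yellow yaw 40.69629750337191
pad -y dir yaw 41.85758168839723 bar-pad dist [-0.06404075  0.0760048   0.037     ] 0.09938786768982645
orange top [   0    0   40   35 1185] ((174.5, 227.0), (34.0, 39.0), 90.0)
tri (array([0.49287307, 0.19152869, 0.0321348 ]), np.float64(0.003128313235171477))
0.034 [0.4944 0.191  0.034 ]
0.05 [0.4946 0.188  0.05  ]
0.06 [0.4946 0.1862 0.06  ]
0.0855 -88.8
0.0742 -178.0
0.0849 91.2
0.0741 2.5
boom (335, 168) [ 0.642 -0.178  0.   ] [ 0.592 -0.107  0.33 ]
boom (350, 150) [ 0.686 -0.213  0.   ] [ 0.62 -0.13  0.33]
boom (163, 130) [0.724 0.234 0.   ] [0.645 0.159 0.33 ]
boom (330, 20) [ 1.009 -0.165  0.   ] [ 0.829 -0.098  0.33 ]
boom (250, 75) [0.864 0.029 0.   ] [0.736 0.027 0.33 ]
```

```bash
python3 - <<'E'
from h import *
t=cv2.imread("pics/top0.png");s=cv2.imread("pics/side0.png")
P=np.array([[335,240],[455,295],[400,345],[280,285]])/4.5+[180,170]
W=np.array([onz("side",*p,0.083) for p in P]);print("pad side",W.round(4).tolist(),W.mean(0).round(4))
B=np.array([onz("side",*(np.array(p)/4.5+[180,170]),0.12) for p in((250,88),(108,195))]);d=B[0]-B[1];print("bar side",B.round(3).tolist(),B.mean(0).round(4),np.degrees(np.arctan2(d[1],d[0])))
h=cv2.cvtColor(t,cv2.COLOR_BGR2HSV)[214:240,158:192]
m=cv2.inRange(h,(5,185,100),(22,255,255));n,l,st,c=cv2.connectedComponentsWithStats(m);k=1+np.argmax(st[1:,4]);q=(np.argwhere(l==k)[:,::-1]+[158,214]).astype(np.float32)
r=cv2.minAreaRect(q);print("orange",st[k],r)
b=cv2.boxPoints(r);L=np.array([onz("top",*p,.055) for p in b])
for i in range(2):
    d=L[(i+1)%4]-L[i];print(np.linalg.norm(d).round(4),np.degrees(np.arctan2(d[1],d[0])).round(1))
for z in(.034,.055):print(z,onz("top",*r[0],z).round(4))
print("tri",tri(r[0],(197.5,189)))
# foot end visible: crop (150,335)-(142,388) at z .01
for p in((160,335),(153,390),(140,336)):print("foot",onz("top",*(np.array(p)/4+[150,140]),.01).round(4))
# side foot corners crop2 front (50,160),(108,160)
for p in((48,162),(110,162)):print("footside",onz("side",*(np.array(p)/4.5+[180,170]),.0).round(4))
for p in((320,270),(355,215),(385,150),(410,60),(255,72),(300,60),(350,45)):
    o,d=ray("side",*p);print(p,[(z,proj("top",o+d*(z-o[2])/d[2]).round().tolist()) for z in(.05,.15,.25,.35,.45)])
E
```

```text
pad side [[0.5781, -0.0254, 0.083], [0.6189, -0.0724, 0.083], [0.5884, -0.0978, 0.083], [0.5486, -0.0499, 0.083]] [ 0.5835 -0.0614  0.083 ]
bar side [[0.555, 0.044, 0.12], [0.482, -0.02, 0.12]] [0.5183 0.0119 0.12  ] 41.31840438754085
orange [  3   7  24  14 222] ((172.5576934814453, 227.7115478515625), (22.945589065551758, 10.982503890991211), 11.309932708740234)
0.0239 -9.0
0.0505 -100.1
0.034 [0.4928 0.1953 0.034 ]
0.055 [0.4929 0.1913 0.055 ]
tri (array([0.492218  , 0.19632747, 0.02896173]), np.float64(0.000999478315656632))
foot [0.5025 0.16   0.01  ]
foot [0.4709 0.1629 0.01  ]
foot [0.5017 0.1715 0.01  ]
footside [0.4706 0.172  0.    ]
footside [0.5022 0.1649 0.    ]
(320, 270) [(0.05, [325.0, 150.0]), (0.15, [382.0, 163.0]), (0.25, [456.0, 180.0]), (0.35, [556.0, 203.0]), (0.45, [697.0, 235.0])]
(355, 215) [(0.05, [264.0, 94.0]), (0.15, [324.0, 110.0]), (0.25, [402.0, 130.0]), (0.35, [507.0, 158.0]), (0.45, [656.0, 198.0])]
(385, 150) [(0.05, [162.0, 13.0]), (0.15, [226.0, 33.0]), (0.25, [310.0, 59.0]), (0.35, [424.0, 95.0]), (0.45, [587.0, 146.0])]
(410, 60) [(0.05, [-90.0, -156.0]), (0.15, [-14.0, -127.0]), (0.25, [86.0, -90.0]), (0.35, [222.0, -39.0]), (0.45, [417.0, 35.0])]
(255, 72) [(0.05, [-119.0, 91.0]), (0.15, [-36.0, 107.0]), (0.25, [70.0, 128.0]), (0.35, [214.0, 157.0]), (0.45, [419.0, 197.0])]
(300, 60) [(0.05, [-148.0, 7.0]), (0.15, [-65.0, 27.0]), (0.25, [42.0, 54.0]), (0.35, [187.0, 91.0]), (0.45, [394.0, 143.0])]
(350, 45) [(0.05, [-192.0, -100.0]), (0.15, [-108.0, -73.0]), (0.25, [-0.0, -39.0]), (0.35, [147.0, 7.0]), (0.45, [358.0, 73.0])]
```

Both views agree. The pad is at about (0.584,-0.060) and the bar at about (0.518,0.014), with the box yawed about 41.5°. That is more than the stated range, but the sizes and spacing match (67×35 mm pad, 99 mm pad to bar). The finder is at about (0.492,0.194) with its x axis at -8.5°. I'll compute the approach rows now.

```bash
cat >> h.py <<'E'
def rows(start,W,claw):
    """start, W: (x,y,z,psi deg), tool down (roll 180). prints rows for send_rows"""
    import json
    s=np.radians(start[3]);A=np.array([[np.cos(s),np.sin(s),0],[np.sin(s),-np.cos(s),0],[0,0,-1]])
    print(json.dumps([{"travel":(A@(np.array(w[:3])-start[:3])*100).round(2).tolist(),"dr":[0,0,round(start[3]-w[3],1)],"claw":claw} for w in W]))
E
python3 - <<'E'
from h import *
az0=np.degrees(np.arctan2(-.632,.154));st=(.154,-.632,.223,13.68)
f=(.492,.194);az1=np.degrees(np.arctan2(f[1],f[0]))
W=[]
for k in range(1,25):
    a=az0+(az1-az0)*k/24;r=.65-.13*min(1,k/12) if k<24 else np.hypot(*f);c,s=np.cos(np.radians(a)),np.sin(np.radians(a))
    W.append((r*c,r*s,.223,13.68+67.82*k/24))
rows(st,W[:12],8.7);print(W[11],W[23]);rows(W[11],W[12:],8.7)
E
```

```text
[{"travel": [4.54, -1.3, 0.0], "dr": [0, 0, -2.8], "claw": 8.7}, {"travel": [8.91, -2.85, 0.0], "dr": [0, 0, -5.7], "claw": 8.7}, {"travel": [13.08, -4.7, 0.0], "dr": [0, 0, -8.5], "claw": 8.7}, {"travel": [17.03, -6.83, 0.0], "dr": [0, 0, -11.3], "claw": 8.7}, {"travel": [20.75, -9.2, 0.0], "dr": [0, 0, -14.1], "claw": 8.7}, {"travel": [24.22, -11.8, 0.0], "dr": [0, 0, -17.0], "claw": 8.7}, {"travel": [27.42, -14.61, 0.0], "dr": [0, 0, -19.8], "claw": 8.7}, {"travel": [30.35, -17.6, 0.0], "dr": [0, 0, -22.6], "claw": 8.7}, {"travel": [33.0, -20.75, 0.0], "dr": [0, 0, -25.4], "claw": 8.7}, {"travel": [35.36, -24.03, 0.0], "dr": [0, 0, -28.3], "claw": 8.7}, {"travel": [37.42, -27.42, 0.0], "dr": [0, 0, -31.1], "claw": 8.7}, {"travel": [39.19, -30.88, 0.0], "dr": [0, 0, -33.9], "claw": 8.7}]
(np.float64(0.46169364962807014), np.float64(-0.23924668000436872), 0.223, 47.589999999999996) (np.float64(0.492), np.float64(0.19400000000000003), 0.223, 81.5)
[{"travel": [3.54, -1.08, 0.0], "dr": [0, 0, -2.8], "claw": 8.7}, {"travel": [6.99, -2.42, 0.0], "dr": [0, 0, -5.7], "claw": 8.7}, {"travel": [10.33, -3.99, 0.0], "dr": [0, 0, -8.5], "claw": 8.7}, {"travel": [13.56, -5.8, 0.0], "dr": [0, 0, -11.3], "claw": 8.7}, {"travel": [16.65, -7.84, 0.0], "dr": [0, 0, -14.1], "claw": 8.7}, {"travel": [19.58, -10.08, 0.0], "dr": [0, 0, -17.0], "claw": 8.7}, {"travel": [22.35, -12.54, 0.0], "dr": [0, 0, -19.8], "claw": 8.7}, {"travel": [24.94, -15.18, 0.0], "dr": [0, 0, -22.6], "claw": 8.7}, {"travel": [27.34, -18.0, 0.0], "dr": [0, 0, -25.4], "claw": 8.7}, {"travel": [29.52, -20.98, 0.0], "dr": [0, 0, -28.3], "claw": 8.7}, {"travel": [31.49, -24.11, 0.0], "dr": [0, 0, -31.1], "claw": 8.7}, {"travel": [34.03, -26.98, 0.0], "dr": [0, 0, -33.9], "claw": 8.7}]
```

Call:
send_rows:
  series:
    - {"travel": [4.5, -1.3, 0], "dr": [0, 0, -2.8], "claw": 8.7}
    - {"travel": [8.9, -2.9, 0], "dr": [0, 0, -5.7], "claw": 8.7}
    - {"travel": [13.1, -4.7, 0], "dr": [0, 0, -8.5], "claw": 8.7}
    - {"travel": [17, -6.8, 0], "dr": [0, 0, -11.3], "claw": 8.7}
    - {"travel": [20.8, -9.2, 0], "dr": [0, 0, -14.1], "claw": 8.7}
    - {"travel": [24.2, -11.8, 0], "dr": [0, 0, -17], "claw": 8.7}
    - {"travel": [27.4, -14.6, 0], "dr": [0, 0, -19.8], "claw": 8.7}
    - {"travel": [30.4, -17.6, 0], "dr": [0, 0, -22.6], "claw": 8.7}
    - {"travel": [33, -20.8, 0], "dr": [0, 0, -25.4], "claw": 8.7}
    - {"travel": [35.4, -24, 0], "dr": [0, 0, -28.3], "claw": 8.7}
    - {"travel": [37.4, -27.4, 0], "dr": [0, 0, -31.1], "claw": 8.7}
    - {"travel": [39.2, -30.9, 0], "dr": [0, 0, -33.9], "claw": 8.7}

```text
time_s: 1.1
tool_pos: [0.458, -0.2515, 0.2221]
tool_rot: [-180.0, -0.0, 47.7]
force: [0.9, 0.9, 0.0]
grip_width: 0.087
```

Call:
send_rows:
  series:
    - {"travel": [3.5, -1.1, 0], "dr": [0, 0, -2.8], "claw": 8.7}
    - {"travel": [7, -2.4, 0], "dr": [0, 0, -5.7], "claw": 8.7}
    - {"travel": [10.3, -4, 0], "dr": [0, 0, -8.5], "claw": 8.7}
    - {"travel": [13.6, -5.8, 0], "dr": [0, 0, -11.3], "claw": 8.7}
    - {"travel": [16.7, -7.8, 0], "dr": [0, 0, -14.1], "claw": 8.7}
    - {"travel": [19.6, -10.1, 0], "dr": [0, 0, -17], "claw": 8.7}
    - {"travel": [22.4, -12.5, 0], "dr": [0, 0, -19.8], "claw": 8.7}
    - {"travel": [24.9, -15.2, 0], "dr": [0, 0, -22.6], "claw": 8.7}
    - {"travel": [27.3, -18, 0], "dr": [0, 0, -25.4], "claw": 8.7}
    - {"travel": [29.5, -21, 0], "dr": [0, 0, -28.3], "claw": 8.7}
    - {"travel": [31.5, -24.1, 0], "dr": [0, 0, -31.1], "claw": 8.7}
    - {"travel": [34, -27, 0], "dr": [0, 0, -33.9], "claw": 8.7}

```text
time_s: 2.1
tool_pos: [0.486, 0.1806, 0.2223]
tool_rot: [-180.0, 0.1, 81.6]
force: [0.3, 0.4, -0.3]
grip_width: 0.0866
```

Call:
send_rows:
  series:
    - {"travel": [0, 0, 0], "dr": [0, 0, 0], "claw": 8.7}
    - {"travel": [0, 0, 3], "dr": [0, 0, 0], "claw": 8.7}
    - {"travel": [0, 0, 6], "dr": [0, 0, 0], "claw": 8.7}
    - {"travel": [0, 0, 9], "dr": [0, 0, 0], "claw": 8.7}
    - {"travel": [0, 0, 11.5], "dr": [0, 0, 0], "claw": 8.7}
    - {"travel": [0, 0, 13], "dr": [0, 0, 0], "claw": 8.7}
    - {"travel": [0, 0, 13.5], "dr": [0, 0, 0], "claw": 8.7}
    - {"travel": [0, 0, 13.5], "dr": [0, 0, 0], "claw": 8.7}
    - {"travel": [0, 0, 13.5], "dr": [0, 0, 0], "claw": 8.7}

```text
time_s: 2.85
tool_pos: [0.4878, 0.1796, 0.0881]
tool_rot: [180.0, -0.0, 81.5]
force: [0.3, -0.3, 0.0]
grip_width: 0.0871
```

```bash
python3 - <<'E'
from h import *
o=env.get_obs();print(o["tool_pos"],o["tool_rot"],o["qpos"])
t=env.read_camera("top");s=env.read_camera("side")
a=cv2.resize(t[180:260,130:220],None,fx=4.4,fy=4.4,interpolation=2);b=cv2.resize(s[120:220,150:250],None,fx=3.5,fy=3.5,interpolation=2)
h=max(len(a),len(b));cv2.imwrite("pics/c3.png",np.hstack([cv2.copyMakeBorder(i,0,h-len(i),0,0,0) for i in(a,b)]))
E
```

```text
[0.48776865 0.17963612 0.08809879] [ 1.79975301e+02 -2.33988485e-02  8.14786580e+01] [ 20.19066323  14.25843893 -47.96162323 109.2912881   12.00249336
  61.55064312 -41.17632451]
```

View pics/c3.png

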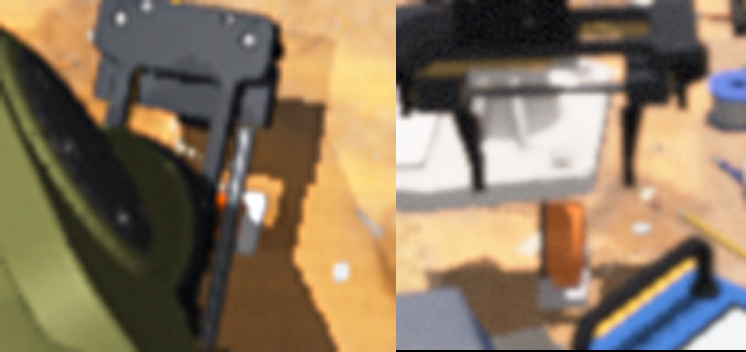

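The fingers straddle the finder in the side view: their tips are at (478,190) and (628,185), with the case between them. The TCP is 15 mm short along the tool x axis. I'll correct that, descend and pinch.

Call:
send_rows:
  series:
    - {"travel": [1.0, 0.1, 0], "dr": [0, 0, 0], "claw": 8.7}
    - {"travel": [1.5, 0.2, 0], "dr": [0, 0, 0], "claw": 8.7}
    - {"travel": [1.5, 0.2, 1], "dr": [0, 0, 0], "claw": 8.7}
    - {"travel": [1.5, 0.2, 3], "dr": [0, 0, 0], "claw": 8.7}
    - {"travel": [1.5, 0.2, 5], "dr": [0, 0, 0], "claw": 8.7}
    - {"travel": [1.5, 0.2, 6.3], "dr": [0, 0, 0], "claw": 8.7}
    - {"travel": [1.5, 0.2, 6.7], "dr": [0, 0, 0], "claw": 8.7}
    - {"travel": [1.5, 0.2, 6.7], "dr": [0, 0, 0], "claw": 8.7}
    - {"travel": [1.5, 0.2, 6.7], "dr": [0, 0, 0], "claw": 8.7}

```text
time_s: 3.7
tool_pos: [0.4918, 0.1944, 0.0208]
tool_rot: [180.0, -0.0, 81.5]
force: [-0.3, 0.2, 0.4]
grip_width: 0.0869
```

Call:
send_rows:
  series:
    - {"travel": [0, 0, 0], "dr": [0, 0, 0], "claw": 5}
    - {"travel": [0, 0, 0], "dr": [0, 0, 0], "claw": 4}
    - {"travel": [0, 0, 0], "dr": [0, 0, 0], "claw": 3.2}
    - {"travel": [0, 0, 0], "dr": [0, 0, 0], "claw": 2.6}
    - {"travel": [0, 0, 0], "dr": [0, 0, 0], "claw": 2.2}
    - {"travel": [0, 0, 0], "dr": [0, 0, 0], "claw": 1.8}
    - {"travel": [0, 0, 0], "dr": [0, 0, 0], "claw": 1.5}
    - {"travel": [0, 0, 0], "dr": [0, 0, 0], "claw": 1.5}
    - {"travel": [0, 0, 0], "dr": [0, 0, 0], "claw": 1.5}
    - {"travel": [0, 0, 0], "dr": [0, 0, 0], "claw": 1.5}
  grip_force: 20

```text
time_s: 4.53
tool_pos: [0.4915, 0.194, 0.0205]
tool_rot: [-180.0, 0.0, 81.5]
force: [-0.3, 0.2, -0.4]
grip_width: 0.0284
```

The grip closed at 28.4 mm, which is the case thickness. I'll lift and carry it on an inward arc to above the pad.

```bash
python3 - <<'E'
from h import *
st=(.4915,.194,.0205,81.5)
rows(st,[(.4915,.194,.2,81.5)],1.5)
st=(.4915,.194,.2,81.5);A=[(.485,.17),(.482,.14),(.48,.11),(.48,.08),(.483,.05),(.49,.02),(.50,-.005),(.52,-.025),(.54,-.04),(.56,-.053),(.575,-.06),(.584,-.0605)]
rows(st,[(*a,.2,min(131.5,81.5+50*(k+1)/11)) for k,a in enumerate(A)],1.5)
E
```

```text
[{"travel": [0.0, 0.0, -17.95], "dr": [0, 0, 0.0], "claw": 1.5}]
[{"travel": [-2.47, -0.29, 0.0], "dr": [0, 0, -4.5], "claw": 1.5}, {"travel": [-5.48, -0.14, 0.0], "dr": [0, 0, -9.1], "claw": 1.5}, {"travel": [-8.48, 0.1, 0.0], "dr": [0, 0, -13.6], "claw": 1.5}, {"travel": [-11.44, 0.55, 0.0], "dr": [0, 0, -18.2], "claw": 1.5}, {"travel": [-14.37, 1.29, 0.0], "dr": [0, 0, -22.7], "claw": 1.5}, {"travel": [-17.23, 2.42, 0.0], "dr": [0, 0, -27.3], "claw": 1.5}, {"travel": [-19.56, 3.78, 0.0], "dr": [0, 0, -31.8], "claw": 1.5}, {"travel": [-21.24, 6.06, 0.0], "dr": [0, 0, -36.4], "claw": 1.5}, {"travel": [-22.43, 8.26, 0.0], "dr": [0, 0, -40.9], "claw": 1.5}, {"travel": [-23.42, 10.43, 0.0], "dr": [0, 0, -45.5], "claw": 1.5}, {"travel": [-23.89, 12.01, 0.0], "dr": [0, 0, -50.0], "claw": 1.5}, {"travel": [-23.8, 12.91, 0.0], "dr": [0, 0, -50.0], "claw": 1.5}]
```

Call:
send_rows:
  series:
    - {"travel": [0, 0, -1], "dr": [0, 0, 0], "claw": 1.5}
    - {"travel": [0, 0, -3], "dr": [0, 0, 0], "claw": 1.5}
    - {"travel": [0, 0, -6], "dr": [0, 0, 0], "claw": 1.5}
    - {"travel": [0, 0, -9], "dr": [0, 0, 0], "claw": 1.5}
    - {"travel": [0, 0, -12], "dr": [0, 0, 0], "claw": 1.5}
    - {"travel": [0, 0, -15], "dr": [0, 0, 0], "claw": 1.5}
    - {"travel": [0, 0, -17.5], "dr": [0, 0, 0], "claw": 1.5}
    - {"travel": [0, 0, -18], "dr": [0, 0, 0], "claw": 1.5}
    - {"travel": [0, 0, -18], "dr": [0, 0, 0], "claw": 1.5}
  grip_force: 30

```text
time_s: 5.28
tool_pos: [0.4925, 0.1945, 0.2025]
tool_rot: [179.8, -0.0, 81.5]
force: [0.6, -0.0, -2.5]
grip_width: 0.0278
```

Call:
send_rows:
  series:
    - {"travel": [-1.2, -0.1, 0], "dr": [0, 0, -2.2], "claw": 1.5}
    - {"travel": [-3.0, -0.3, 0], "dr": [0, 0, -5.5], "claw": 1.5}
    - {"travel": [-5.5, -0.1, 0], "dr": [0, 0, -9.1], "claw": 1.5}
    - {"travel": [-8.5, 0.1, 0], "dr": [0, 0, -13.6], "claw": 1.5}
    - {"travel": [-11.4, 0.6, 0], "dr": [0, 0, -18.2], "claw": 1.5}
    - {"travel": [-14.4, 1.3, 0], "dr": [0, 0, -22.7], "claw": 1.5}
    - {"travel": [-17.2, 2.4, 0], "dr": [0, 0, -27.3], "claw": 1.5}
    - {"travel": [-19.6, 3.8, 0], "dr": [0, 0, -31.8], "claw": 1.5}
    - {"travel": [-21.2, 6.1, 0], "dr": [0, 0, -36.4], "claw": 1.5}
    - {"travel": [-22.4, 8.3, 0], "dr": [0, 0, -40.9], "claw": 1.5}
    - {"travel": [-23.4, 10.4, 0], "dr": [0, 0, -45.5], "claw": 1.5}
    - {"travel": [-23.9, 12, 0], "dr": [0, 0, -50], "claw": 1.5}

```text
time_s: 6.28
tool_pos: [0.5746, -0.0627, 0.1976]
tool_rot: [-179.8, -0.2, 131.6]
force: [0.0, 0.6, -1.9]
grip_width: 0.0279
```

Call:
send_rows:
  series:
    - {"travel": [0, 0, 0], "dr": [0, 0, 0], "claw": 1.5}
    - {"travel": [0, 0, 0], "dr": [0, 0, 0], "claw": 1.5}
    - {"travel": [0, 0, 0], "dr": [0, 0, 0], "claw": 1.5}
    - {"travel": [0, 0, 0], "dr": [0, 0, 0], "claw": 1.5}

```text
time_s: 6.62
tool_pos: [0.5737, -0.0592, 0.1996]
tool_rot: [-179.9, -0.1, 131.5]
force: [0.2, -0.1, -2.1]
grip_width: 0.0281
```

```bash
python3 - <<'E'
from h import *
o=env.get_obs();print(o["tool_pos"],o["tool_rot"],o["qpos"])
t=env.read_camera("top");s=env.read_camera("side");cv2.imwrite("pics/t4.png",t);cv2.imwrite("pics/s4.png",s)
a=t[130:250,210:330];b=s[110:260,200:320]
cv2.imwrite("pics/c4.png",np.hstack([cv2.resize(a,(400,400),interpolation=2),cv2.resize(b,(400,500),interpolation=2)[:400]]))
E
```

```text
[ 0.57368925 -0.05918522  0.19962728] [-1.79919930e+02 -8.01352239e-02  1.31519768e+02] [ 38.02691783  14.04505267 -40.34134908  94.46050438   9.34785236
  75.0505018   37.61162355]
```

View pics/c4.png

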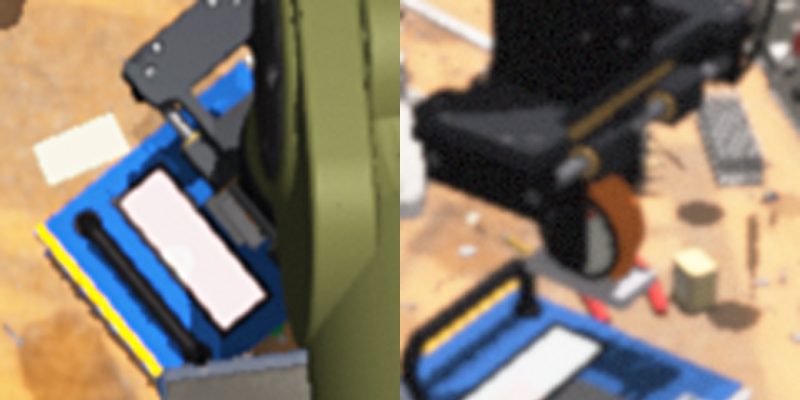

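The finder is held level over the lid with its dial toward the box front. In the side crop its foot corners are near (527,265), (617,304) and (661,276). I'll measure the finder's offset in the grip from these.

```bash
python3 - <<'E'
from h import *
z=.179;tcp=np.array([.5737,-.0592]);a=np.radians(131.5);tx=np.array([np.cos(a),np.sin(a)]);ty=np.array([np.sin(a),-np.cos(a)])
P=[onz("side",(u-400)/400*120+200,v/500*150+110,z)[:2] for u,v in((527,265),(617,304),(661,276))]
for p in P: print(p.round(4),"in tool x,y mm:",((p-tcp)@tx*1e3).round(1),((p-tcp)@ty*1e3).round(1))
d=P[0]-P[1];print(np.linalg.norm(d),np.degrees(np.arctan2(d[1],d[0])));d=P[2]-P[1];print(np.linalg.norm(d),np.degrees(np.arctan2(d[1],d[0])))
# TCP projected predicted foot corners under zero offset
for sx,sy in((32,16),(-32,16),(-32,-16),(32,-16)):
    q=tcp+tx*sx/1e3+ty*sy/1e3;u=proj("side",[*q,z]);print(sx,sy,((u-[200,110])*3.3333+[400,0]).round(0))
s=cv2.imread("pics/s4.png");cv2.imwrite("pics/c5.png",cv2.resize(s[180:215,235:285],None,fx=12,fy=12,interpolation=2))
E
```

```text
[ 0.5438 -0.0411] in tool x,y mm: 33.4 -10.4
[ 0.5823 -0.0866] in tool x,y mm: -26.2 -11.7
[ 0.6115 -0.067 ] in tool x,y mm: -30.9 23.1
0.05958585962184871 130.33732559551018
0.035106154865244016 33.793884311753374
32 16 [558. 244.]
-32 16 [655. 283.]
-32 -16 [622. 312.]
32 -16 [523. 271.]
```

View pics/c5.png

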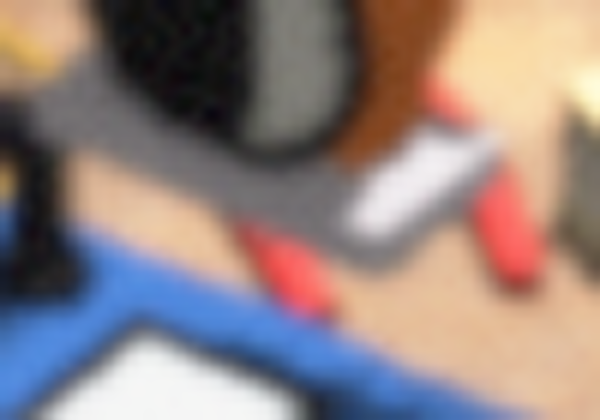

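The offset in the grip is under about 2 mm. I'll shift to the pad and lower to about 1 cm above it.

Call:
send_rows:
  series:
    - {"travel": [-0.4, 0.3, 0], "dr": [0, 0, 0], "claw": 1.5}
    - {"travel": [-0.8, 0.65, 0.5], "dr": [0, 0, 0], "claw": 1.5}
    - {"travel": [-0.8, 0.65, 2.5], "dr": [0, 0, 0], "claw": 1.5}
    - {"travel": [-0.8, 0.65, 4.5], "dr": [0, 0, 0], "claw": 1.5}
    - {"travel": [-0.8, 0.65, 6.5], "dr": [0, 0, 0], "claw": 1.5}
    - {"travel": [-0.8, 0.65, 8], "dr": [0, 0, 0], "claw": 1.5}
    - {"travel": [-0.8, 0.65, 8.6], "dr": [0, 0, 0], "claw": 1.5}
    - {"travel": [-0.8, 0.65, 8.6], "dr": [0, 0, 0], "claw": 1.5}
    - {"travel": [-0.8, 0.65, 8.6], "dr": [0, 0, 0], "claw": 1.5}
    - {"travel": [-0.8, 0.65, 8.6], "dr": [0, 0, 0], "claw": 1.5}

```text
time_s: 7.55
tool_pos: [0.5861, -0.0618, 0.1157]
tool_rot: [179.9, 0.1, 131.5]
force: [0.5, 0.3, -1.6]
grip_width: 0.0281
```

```bash
python3 - <<'E'
from h import *
o=env.get_obs();print(o["tool_pos"],o["tool_rot"])
s=env.read_camera("side");cv2.imwrite("pics/s6.png",s)
cv2.imwrite("pics/c6.png",cv2.resize(s[195:255,220:295],None,fx=10,fy=10,interpolation=2))
E
```

```text
[ 0.58605172 -0.06177533  0.11574768] [1.79922297e+02 9.19407132e-02 1.31483465e+02]
```

View pics/c6.png

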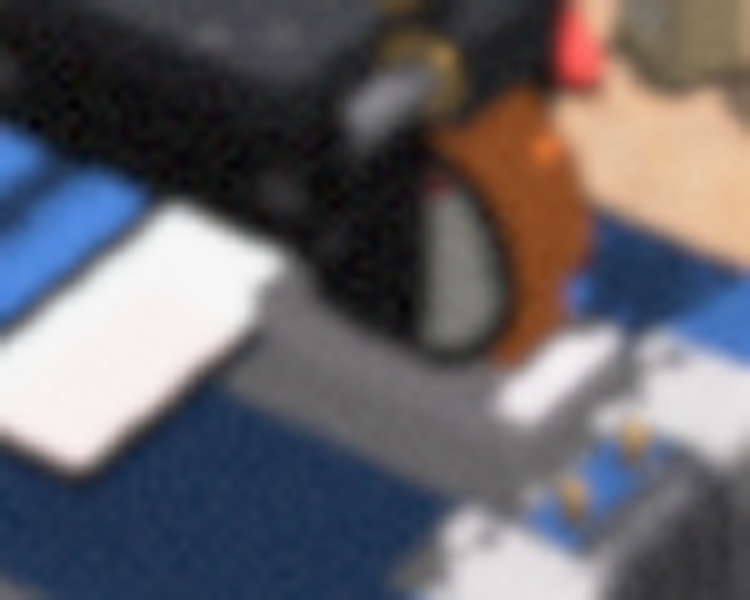

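The foot is about 12 mm over the pad and in line with it, and the brass pins at (572,495) and (632,440) are clear of it. I'll trim by 2 mm and lower gently.

Call:
send_rows:
  series:
    - {"travel": [0.1, -0.05, 0], "dr": [0, 0, 0], "claw": 1.5}
    - {"travel": [0.2, -0.1, 0.3], "dr": [0, 0, 0], "claw": 1.5}
    - {"travel": [0.2, -0.1, 0.6], "dr": [0, 0, 0], "claw": 1.5}
    - {"travel": [0.2, -0.1, 0.8], "dr": [0, 0, 0], "claw": 1.5}
    - {"travel": [0.2, -0.1, 1.0], "dr": [0, 0, 0], "claw": 1.5}
    - {"travel": [0.2, -0.1, 1.05], "dr": [0, 0, 0], "claw": 1.5}
    - {"travel": [0.2, -0.1, 1.05], "dr": [0, 0, 0], "claw": 1.5}
    - {"travel": [0.2, -0.1, 1.05], "dr": [0, 0, 0], "claw": 1.5}

```text
time_s: 8.27
tool_pos: [0.583, -0.061, 0.104]
tool_rot: [-180.0, -0.0, 131.5]
force: [0.7, -0.6, -2.4]
grip_width: 0.0286
```

Call:
send_rows:
  series:
    - {"travel": [0, 0, 0.05], "dr": [0, 0, 0], "claw": 1.5}
    - {"travel": [0, 0, 0.1], "dr": [0, 0, 0], "claw": 1.5}
    - {"travel": [0, 0, 0.1], "dr": [0, 0, 0], "claw": 1.5}
    - {"travel": [0, 0, 0.1], "dr": [0, 0, 0], "claw": 1.5}

```text
time_s: 8.6
tool_pos: [0.5831, -0.061, 0.1034]
tool_rot: [180.0, 0.0, 131.5]
force: [-0.6, -0.2, 0.7]
grip_width: 0.0282
```

It has landed: the weight is off the wrist. I'll release, wait, and rise straight up.

Call:
send_rows:
  series:
    - {"travel": [0, 0, 0], "dr": [0, 0, 0], "claw": 3.2}
    - {"travel": [0, 0, 0], "dr": [0, 0, 0], "claw": 4}
    - {"travel": [0, 0, 0], "dr": [0, 0, 0], "claw": 5}
    - {"travel": [0, 0, 0], "dr": [0, 0, 0], "claw": 6}
    - {"travel": [0, 0, 0], "dr": [0, 0, 0], "claw": 6}
    - {"travel": [0, 0, 0], "dr": [0, 0, 0], "claw": 6}
    - {"travel": [0, 0, 0], "dr": [0, 0, 0], "claw": 6}

```text
time_s: 9.18
tool_pos: [0.583, -0.061, 0.103]
tool_rot: [-180.0, 0.0, 131.5]
force: [-0.2, -0.3, -0.6]
grip_width: 0.0584
```

Call:
send_rows:
  series:
    - {"travel": [0, 0, -0.5], "dr": [0, 0, 0], "claw": 6}
    - {"travel": [0, 0, -2], "dr": [0, 0, 0], "claw": 6}
    - {"travel": [0, 0, -4], "dr": [0, 0, 0], "claw": 6}
    - {"travel": [0, 0, -6], "dr": [0, 0, 0], "claw": 6}
    - {"travel": [0, 0, -8], "dr": [0, 0, 0], "claw": 6}
    - {"travel": [0, 0, -9.5], "dr": [0, 0, 0], "claw": 6}
    - {"travel": [0, 0, -10], "dr": [0, 0, 0], "claw": 6}
    - {"travel": [0, 0, -10], "dr": [0, 0, 0], "claw": 6}

```text
time_s: 9.85
tool_pos: [0.5839, -0.0609, 0.2047]
tool_rot: [179.9, 0.1, 131.5]
force: [-1.0, -0.2, -0.0]
grip_width: 0.0599
```

```bash
python3 - <<'E'
from h import *
st=(.583,-.061,.2035,131.5)
# to above bar, psi 41.5, keep inward
A=[(.57,-.055),(.555,-.045),(.54,-.035),(.525,-.025),(.51,-.015),(.505,-.008),(.503,-.003),(.505,.002),(.508,.006),(.512,.010),(.515,.0125),(.518,.0145)]
rows(st,[(*a,.2035,131.5-90*(k+1)/14) for k,a in enumerate(A)],6)
E
```

```text
[{"travel": [1.31, -0.58, 0.0], "dr": [0, 0, 6.4], "claw": 6}, {"travel": [3.05, -1.04, 0.0], "dr": [0, 0, 12.9], "claw": 6}, {"travel": [4.8, -1.5, 0.0], "dr": [0, 0, 19.3], "claw": 6}, {"travel": [6.54, -1.96, 0.0], "dr": [0, 0, 25.7], "claw": 6}, {"travel": [8.28, -2.42, 0.0], "dr": [0, 0, 32.1], "claw": 6}, {"travel": [9.14, -2.33, 0.0], "dr": [0, 0, 38.6], "claw": 6}, {"travel": [9.64, -2.15, 0.0], "dr": [0, 0, 45.0], "claw": 6}, {"travel": [9.89, -1.67, 0.0], "dr": [0, 0, 51.4], "claw": 6}, {"travel": [9.99, -1.18, 0.0], "dr": [0, 0, 57.9], "claw": 6}, {"travel": [10.02, -0.61, 0.0], "dr": [0, 0, 64.3], "claw": 6}, {"travel": [10.01, -0.22, 0.0], "dr": [0, 0, 70.7], "claw": 6}, {"travel": [9.96, 0.13, 0.0], "dr": [0, 0, 77.1], "claw": 6}]
```

Call:
send_rows:
  series:
    - {"travel": [1.3, -0.6, 0], "dr": [0, 0, 6.4], "claw": 6}
    - {"travel": [3, -1, 0], "dr": [0, 0, 12.9], "claw": 6}
    - {"travel": [4.8, -1.5, 0], "dr": [0, 0, 19.3], "claw": 6}
    - {"travel": [6.5, -2, 0], "dr": [0, 0, 25.7], "claw": 6}
    - {"travel": [8.3, -2.4, 0], "dr": [0, 0, 32.1], "claw": 6}
    - {"travel": [9.1, -2.3, 0], "dr": [0, 0, 38.6], "claw": 6}
    - {"travel": [9.6, -2.1, 0], "dr": [0, 0, 45], "claw": 6}
    - {"travel": [9.9, -1.7, 0], "dr": [0, 0, 51.4], "claw": 6}
    - {"travel": [10, -1.2, 0], "dr": [0, 0, 57.9], "claw": 6}
    - {"travel": [10, -0.6, 0], "dr": [0, 0, 64.3], "claw": 6}
    - {"travel": [10, -0.2, 0], "dr": [0, 0, 70.7], "claw": 6}
    - {"travel": [10, 0.1, 0], "dr": [0, 0, 77.1], "claw": 6}

```text
time_s: 10.85
tool_pos: [0.5168, 0.0149, 0.2016]
tool_rot: [-179.9, 0.1, 54.1]
force: [-0.4, -0.4, 0.9]
grip_width: 0.0602
```

Call:
send_rows:
  series:
    - {"travel": [0, 0, 0], "dr": [0, 0, 6.4], "claw": 6}
    - {"travel": [0, 0, 0], "dr": [0, 0, 12.9], "claw": 6}
    - {"travel": [0, 0, 0], "dr": [0, 0, 12.9], "claw": 6}
    - {"travel": [0, 0, 0], "dr": [0, 0, 12.9], "claw": 6}
    - {"travel": [0, 0, 0], "dr": [0, 0, 12.9], "claw": 6}

```text
time_s: 11.27
tool_pos: [0.517, 0.0145, 0.2024]
tool_rot: [-180.0, 0.0, 41.6]
force: [0.9, 0.5, 0.2]
grip_width: 0.0596
```

```bash
python3 - <<'E'
from h import *
o=env.get_obs();print(o["tool_pos"],o["tool_rot"],o["qpos"])
t=env.read_camera("top");s=env.read_camera("side");cv2.imwrite("pics/t7.png",t);cv2.imwrite("pics/s7.png",s)
a=cv2.resize(t[140:240,220:320],(400,400),interpolation=2);b=cv2.resize(s[180:280,200:300],(400,400),interpolation=2)
cv2.imwrite("pics/c7.png",np.hstack([a,b]))
E
```

```text
[0.51702293 0.01453997 0.20235364] [-1.79957520e+02  4.91998490e-02  4.16438783e+01] [ 31.96724847   5.17033774 -38.25644435 102.23305192   3.32491453
  73.79343711 -55.4643729 ]
```

View pics/c7.png

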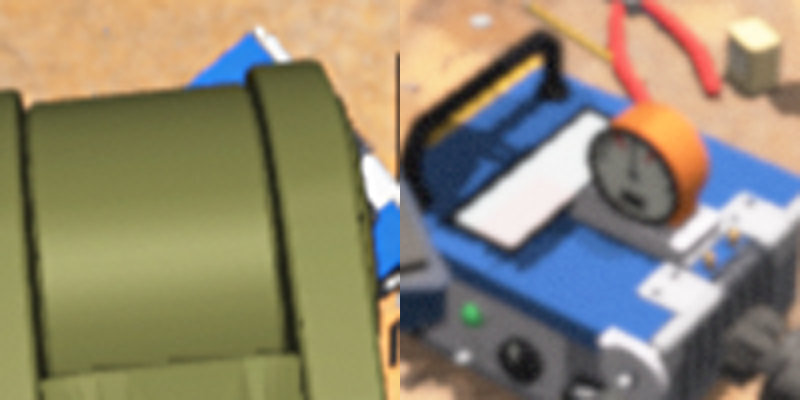

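The finder stands upright on the pad with its dial toward the front. The pins are at about (705,262) and (735,235) in the right half. As a check, I'll compute the pad position from the pins and the foot end.

```bash
python3 - <<'E'
from h import *
f=lambda u,v,z:onz("side",(u-400)/4+200,v/4+180,z)
p=(f(735,235,.086)+f(705,262,.086))/2;a=np.radians(131.5);ly=np.array([np.cos(a),np.sin(a),0])
print("pin mid",p.round(4),"pad from pins",(p+ly*.0405).round(4))
s=cv2.imread("pics/s7.png");t=cv2.imread("pics/t7.png")
# orange case mask in side: centroid vs projected case centre
h=cv2.cvtColor(s,cv2.COLOR_BGR2HSV)[200:240,245:282];m=cv2.inRange(h,(5,170,90),(22,255,255));x,y,w,hh=cv2.boundingRect(m);print("orange bbox",x+245,y+200,w,hh)
for off in((0,0),):
    c=np.array([.583,-.061,.083+.034]);lx=np.array([np.cos(a-np.pi/2),np.sin(a-np.pi/2),0])
    th=np.linspace(0,2*np.pi,60);pts=np.array([proj("side",c+k*.014*lx+.026*(np.cos(q)*ly+np.sin(q)*np.array([0,0,1]))) for q in th for k in(-1,1)])
    print("pred bbox",pts.min(0),pts.max(0))
cv2.imwrite("pics/c8.png",cv2.resize(s[215:255,250:300],None,fx=15,fy=15,interpolation=2))
E
```

```text
pin mid [ 0.6108 -0.0934  0.086 ] pad from pins [ 0.584 -0.063  0.086]
orange bbox 254 206 22 29
pred bbox [245.69111301 204.40482729] [277.35408833 236.31260397]
```

View pics/c8.png

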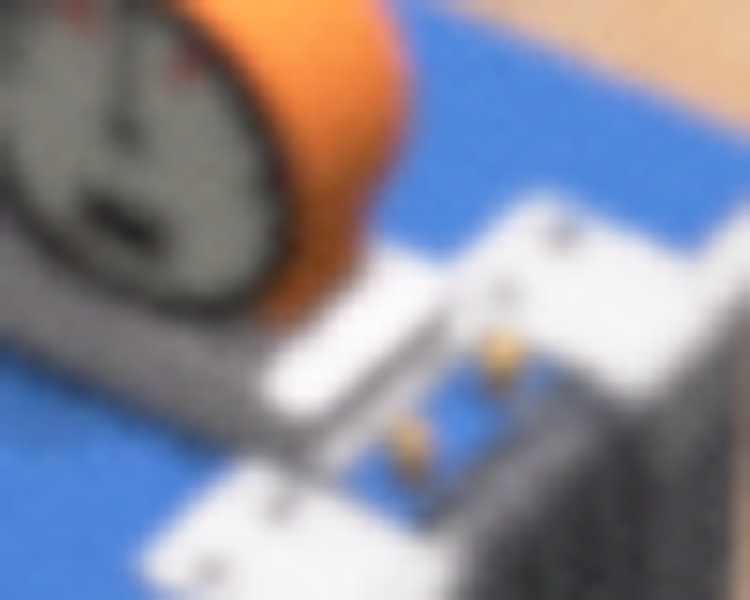

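The foot sits square, with a narrow strip of pad at the hinge end and the pins clear. I estimate it about 2 mm toward the handle, within the 6 mm limit. Next is lowering onto the bar and pinching.

Call:
send_rows:
  series:
    - {"travel": [0, 0.05, 1], "dr": [0, 0, 0], "claw": 6}
    - {"travel": [0, 0.1, 3], "dr": [0, 0, 0], "claw": 6}
    - {"travel": [0, 0.1, 5], "dr": [0, 0, 0], "claw": 6}
    - {"travel": [0, 0.1, 7], "dr": [0, 0, 0], "claw": 6}
    - {"travel": [0, 0.1, 9], "dr": [0, 0, 0], "claw": 6}
    - {"travel": [0, 0.1, 10], "dr": [0, 0, 0], "claw": 6}
    - {"travel": [0, 0.1, 10], "dr": [0, 0, 0], "claw": 6}
    - {"travel": [0, 0.1, 10], "dr": [0, 0, 0], "claw": 6}
    - {"travel": [0, 0.1, 10], "dr": [0, 0, 0], "claw": 6}

```text
time_s: 12.12
tool_pos: [0.519, 0.014, 0.104]
tool_rot: [179.9, -0.1, 41.5]
force: [0.9, -0.4, -0.4]
grip_width: 0.0601
```

Call:
send_rows:
  series:
    - {"travel": [0, 0, 0], "dr": [0, 0, 0], "claw": 4.5}
    - {"travel": [0, 0, 0], "dr": [0, 0, 0], "claw": 3.5}
    - {"travel": [0, 0, 0], "dr": [0, 0, 0], "claw": 2.8}
    - {"travel": [0, 0, 0], "dr": [0, 0, 0], "claw": 2.2}
    - {"travel": [0, 0, 0], "dr": [0, 0, 0], "claw": 1.8}
    - {"travel": [0, 0, 0], "dr": [0, 0, 0], "claw": 1.4}
    - {"travel": [0, 0, 0], "dr": [0, 0, 0], "claw": 1.0}
    - {"travel": [0, 0, 0], "dr": [0, 0, 0], "claw": 0.4}
    - {"travel": [0, 0, 0], "dr": [0, 0, 0], "claw": 0.4}
    - {"travel": [0, 0, 0], "dr": [0, 0, 0], "claw": 0.4}
  grip_force: 25

```text
time_s: 12.95
tool_pos: [0.5178, 0.0141, 0.103]
tool_rot: [-180.0, 0.0, 41.5]
force: [-0.5, 0.1, 1.2]
grip_width: 0.0111
```

The bar is pinched, reading 11 mm open. I'll compute the arc about the hinge.

```bash
python3 - <<'E'
import numpy as np
f=lambda d:np.array([-(15*np.cos(np.radians(d))-4.4*np.sin(np.radians(d))),-(15*np.sin(np.radians(d))+4.4*np.cos(np.radians(d)))])
for a,b in((0,10),(10,20),(20,30)):
    for d in np.linspace(a,b,11)[1:]:print(d,(f(d)-f(a)).round(2))
E
```

```text
1.0 [ 0.08 -0.26]
2.0 [ 0.16 -0.52]
3.0 [ 0.25 -0.78]
4.0 [ 0.34 -1.04]
5.0 [ 0.44 -1.29]
6.0 [ 0.54 -1.54]
7.0 [ 0.65 -1.8 ]
8.0 [ 0.76 -2.04]
9.0 [ 0.87 -2.29]
10.0 [ 0.99 -2.54]
11.0 [ 0.12 -0.24]
12.0 [ 0.25 -0.48]
13.0 [ 0.38 -0.72]
14.0 [ 0.52 -0.96]
15.0 [ 0.66 -1.19]
16.0 [ 0.8  -1.43]
17.0 [ 0.95 -1.66]
18.0 [ 1.1  -1.88]
19.0 [ 1.26 -2.11]
20.0 [ 1.42 -2.33]
21.0 [ 0.16 -0.22]
22.0 [ 0.33 -0.43]
23.0 [ 0.5  -0.65]
24.0 [ 0.68 -0.86]
25.0 [ 0.86 -1.06]
26.0 [ 1.04 -1.27]
27.0 [ 1.22 -1.47]
28.0 [ 1.41 -1.66]
29.0 [ 1.6  -1.86]
30.0 [ 1.8  -2.05]
```

Call:
send_rows:
  series:
    - {"travel": [0, 0, 0], "dr": [0, 0, 0], "claw": 0.4}
    - {"travel": [0, 0.03, -0.1], "dr": [0, 0, 0], "claw": 0.4}
    - {"travel": [0, 0.08, -0.26], "dr": [0, 0, 0], "claw": 0.4}
    - {"travel": [0, 0.16, -0.52], "dr": [0, 0, 0], "claw": 0.4}
    - {"travel": [0, 0.25, -0.78], "dr": [0, 0, 0], "claw": 0.4}
    - {"travel": [0, 0.34, -1.04], "dr": [0, 0, 0], "claw": 0.4}
    - {"travel": [0, 0.44, -1.29], "dr": [0, 0, 0], "claw": 0.4}
    - {"travel": [0, 0.54, -1.54], "dr": [0, 0, 0], "claw": 0.4}
    - {"travel": [0, 0.65, -1.8], "dr": [0, 0, 0], "claw": 0.4}
    - {"travel": [0, 0.76, -2.04], "dr": [0, 0, 0], "claw": 0.4}
    - {"travel": [0, 0.87, -2.29], "dr": [0, 0, 0], "claw": 0.4}
    - {"travel": [0, 0.99, -2.54], "dr": [0, 0, 0], "claw": 0.4}
  grip_force: 40

```text
time_s: 13.95
tool_pos: [0.524, 0.0068, 0.1284]
tool_rot: [-179.9, 0.1, 41.5]
force: [-1.9, 3.9, -6.8]
grip_width: 0.011
```

Call:
send_rows:
  series:
    - {"travel": [0, 0.12, -0.24], "dr": [0, 0, 0], "claw": 0.4}
    - {"travel": [0, 0.25, -0.48], "dr": [0, 0, 0], "claw": 0.4}
    - {"travel": [0, 0.38, -0.72], "dr": [0, 0, 0], "claw": 0.4}
    - {"travel": [0, 0.52, -0.96], "dr": [0, 0, 0], "claw": 0.4}
    - {"travel": [0, 0.66, -1.19], "dr": [0, 0, 0], "claw": 0.4}
    - {"travel": [0, 0.8, -1.43], "dr": [0, 0, 0], "claw": 0.4}
    - {"travel": [0, 0.95, -1.66], "dr": [0, 0, 0], "claw": 0.4}
    - {"travel": [0, 1.1, -1.88], "dr": [0, 0, 0], "claw": 0.4}
    - {"travel": [0, 1.26, -2.11], "dr": [0, 0, 0], "claw": 0.4}
    - {"travel": [0, 1.42, -2.33], "dr": [0, 0, 0], "claw": 0.4}

```text
time_s: 14.78
tool_pos: [0.5327, -0.0032, 0.1516]
tool_rot: [-179.8, 0.1, 41.5]
force: [-5.2, 6.9, -5.8]
grip_width: 0.0106
```

Call:
send_rows:
  series:
    - {"travel": [0, 0.14, -0.22], "dr": [0, 0, 0], "claw": 0.4}
    - {"travel": [0, 0.3, -0.43], "dr": [0, 0, 0], "claw": 0.4}
    - {"travel": [0, 0.45, -0.65], "dr": [0, 0, 0], "claw": 0.4}
    - {"travel": [0, 0.62, -0.86], "dr": [0, 0, 0], "claw": 0.4}
    - {"travel": [0, 0.78, -1.06], "dr": [0, 0, 0], "claw": 0.4}
    - {"travel": [0, 0.95, -1.27], "dr": [0, 0, 0], "claw": 0.4}
    - {"travel": [0, 1.12, -1.47], "dr": [0, 0, 0], "claw": 0.4}
    - {"travel": [0, 1.3, -1.66], "dr": [0, 0, 0], "claw": 0.4}
    - {"travel": [0, 1.5, -1.86], "dr": [0, 0, 0], "claw": 0.4}
    - {"travel": [0, 1.5, -1.86], "dr": [0, 0, 0], "claw": 0.4}
    - {"travel": [0, 1.5, -1.86], "dr": [0, 0, 0], "claw": 0.4}

```text
time_s: 15.7
tool_pos: [0.5424, -0.0144, 0.1704]
tool_rot: [-179.8, 0.1, 41.5]
force: [-6.0, 6.3, -5.1]
grip_width: 0.0111
```

```bash
python3 - <<'E'
from h import *
o=env.get_obs();print(o["tool_pos"],o["tool_rot"],o["force"])
s=env.read_camera("side");cv2.imwrite("pics/s9.png",s)
cv2.imwrite("pics/c9.png",cv2.resize(s[160:260,195:315],None,fx=6,fy=6,interpolation=2))
E
```

```text
[ 0.54239991 -0.01440582  0.17035584] [-1.79812280e+02  1.27687083e-01  4.15257345e+01] [-6.00988633  6.28245446 -5.06585261]
```

View pics/c9.png

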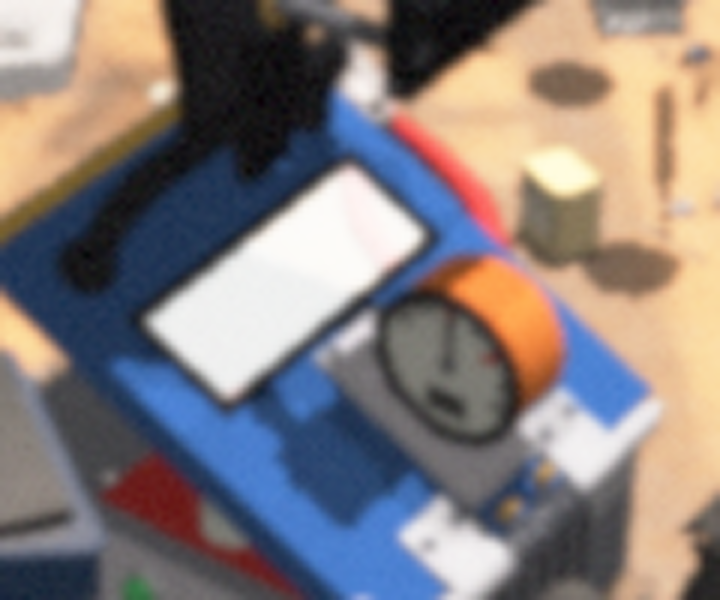

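The lid is up and the finder stands on it, with the needle vertical at (450,340) over the left red mark. The relay and pliers are undisturbed. I'll get the lid angle from the label corners, before against now: (145,322), (230,403), (432,237) and (350,165).

```bash
python3 - <<'E'
from h import *
from scipy.optimize import minimize_scalar as ms
S=np.array([[150,293],[213,325],[372,200],[300,167]])/4.5+[180,170]
N=np.array([[145,322],[230,403],[432,237],[350,165]])/6+[195,160]
a=np.radians(131.5);ly=np.array([np.cos(a),np.sin(a),0]);lx=np.array([np.sin(a),-np.cos(a),0]);z=np.array([0,0,1])
H=np.array([.584,-.062,.076])-.05*ly
def at(p,t):
    d=p-H;y,h=d@ly,d[2];return H+(d@lx)*lx+(y*np.cos(t)-h*np.sin(t))*ly+(y*np.sin(t)+h*np.cos(t))*z
P=[onz("side",*s,.080) for s in S]
for p,n in zip(P,N):
    r=ms(lambda t:np.sum((proj("side",at(p,t))-n)**2),bounds=(0,.8),method="bounded");print(((p-H)@ly).round(4),np.degrees(r.x).round(2),r.fun**.5)
r=ms(lambda t:sum(np.sum((proj("side",at(p,t))-n)**2) for p,n in zip(P,N)),bounds=(0,.8),method="bounded");print("all",np.degrees(r.x))
# foot offset on the pad: pad corners vs foot predicted, in c9 px
for t in(r.x,):
    for nm,w,l,hz in(("foot",16,32,7),("foottop",16,32,17),("pad",18,34,7)):
        print(nm,[((proj("side",at(H+.05*ly+sx*w/1e3*lx+sy*l/1e3*ly+hz/1e3*z,t))-[195,160])*6).round().tolist() for sx,sy in((-1,-1),(1,-1),(1,1),(-1,1))])
    print("pins",[((proj("side",at(H+.05*ly+sx*.01*lx-.0405*ly+.01*z,t))-[195,160])*6).round().tolist() for sx in(-1,1)])
s=cv2.imread("pics/s9.png");cv2.imwrite("pics/c10.png",cv2.resize(s[198:252,245:295],None,fx=11,fy=11,interpolation=2))
E
```

```text
0.1262 28.14 0.15073589130001927
0.0919 28.96 1.039229111559212
0.0866 27.92 1.323319620720901
0.1273 26.25 0.8403449902413609
all 27.598730059359568
foot [[473.0, 503.0], [529.0, 448.0], [381.0, 308.0], [321.0, 359.0]]
foottop [[486.0, 487.0], [543.0, 431.0], [393.0, 290.0], [334.0, 341.0]]
pad [[474.0, 511.0], [537.0, 449.0], [380.0, 300.0], [313.0, 357.0]]
pins [[508.0, 507.0], [543.0, 472.0]]
```

View pics/c10.png

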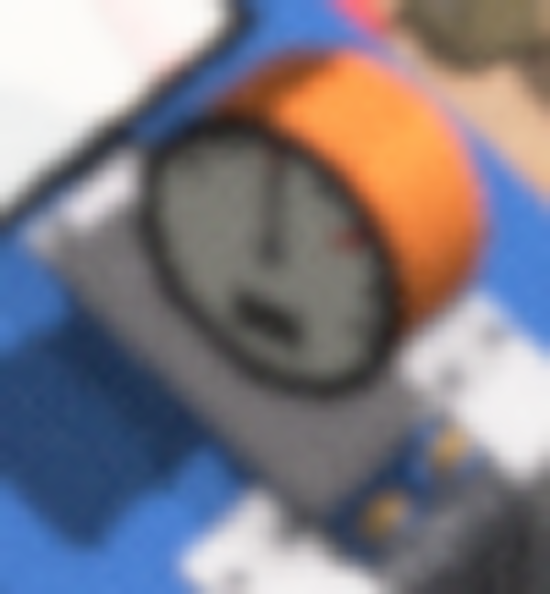

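The foot's corners land where a centred foot should be, within about 1–2 mm. The needle is on the red mark at about 28°. I'll raise the lid the last 1.7° and settle.

Call:
send_rows:
  series:
    - {"travel": [0, 0.05, -0.06], "dr": [0, 0, 0], "claw": 0.4}
    - {"travel": [0, 0.12, -0.14], "dr": [0, 0, 0], "claw": 0.4}
    - {"travel": [0, 0.2, -0.22], "dr": [0, 0, 0], "claw": 0.4}
    - {"travel": [0, 0.27, -0.3], "dr": [0, 0, 0], "claw": 0.4}
    - {"travel": [0, 0.3, -0.35], "dr": [0, 0, 0], "claw": 0.4}
    - {"travel": [0, 0.3, -0.35], "dr": [0, 0, 0], "claw": 0.4}
    - {"travel": [0, 0.3, -0.35], "dr": [0, 0, 0], "claw": 0.4}
    - {"travel": [0, 0.3, -0.35], "dr": [0, 0, 0], "claw": 0.4}
    - {"travel": [0, 0.3, -0.35], "dr": [0, 0, 0], "claw": 0.4}
    - {"travel": [0, 0.3, -0.35], "dr": [0, 0, 0], "claw": 0.4}

```text
time_s: 16.58
tool_pos: [0.5444, -0.0168, 0.1736]
tool_rot: [-179.8, 0.1, 41.5]
force: [-4.9, 4.8, -6.0]
grip_width: 0.0109
```

```bash
python3 - <<'E'
from h import *
o=env.get_obs();p=o["tool_pos"];print(p,o["force"],o["grip_width"])
a=np.radians(131.5);ly=np.array([np.cos(a),np.sin(a)])
d=(p[:2]-[.5178,.0141])@ly;print("kin angle",np.degrees(np.arctan2(.044+p[2]-.103,.15+d)-np.arctan2(.044,.15)),"z-only check",p[2]-.103,"want .0691")
s=env.read_camera("side");t=env.read_camera("top");cv2.imwrite("pics/s11.png",s)
cv2.imwrite("pics/c11.png",cv2.resize(s[160:260,195:315],None,fx=6,fy=6,interpolation=2))
for n,i,f,(x,y,w,h) in(("side",s,"pics/side0.png",(240,155,60,55)),("top",t,"pics/top0.png",(118,120,95,60)),("key side",s,"pics/side0.png",(215,295,35,45))):
    print(n,np.abs(i[y:y+h,x:x+w].astype(int)-cv2.imread(f)[y:y+h,x:x+w]).mean())
E
```

```text
[ 0.54441196 -0.01675696  0.17360414] [-4.87085189  4.78261003 -6.0421534 ] 0.010931431555146441
kin angle 30.020425443242868 z-only check 0.07060413922779081 want .0691
side 53.209494949494946
top 8.804327485380117
key side 5.358730158730158
```

View pics/c11.png

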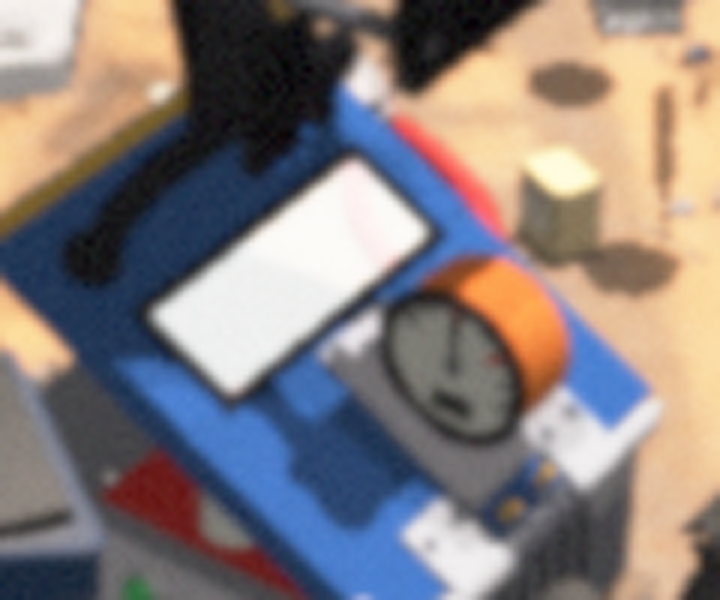

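The lid is at 30.0° by the arm's kinematics, and the image method reads about 0.8° lower. The needle stands on the left red mark at about (455,340). The finder is in place, and the relay, pliers and key are unmoved, so I'm handing in.

```bash
python3 -c "
from cell import env
env.sign_off();o=env.get_obs();print(o['time_s'],o['tool_pos'],o['force'])"
```

```text
the job is handed in; nothing more can be done
the job is handed in; nothing more can be done
```

The angle finder is standing on the gauge pad, dial facing the front of the box. The gripper is holding the lid by its bar handle at about 30°, and the job is handed in at roughly 17 s of the 54 s.

**Lid angle:** the arm's kinematics give 30.0°. At the stop before the last raise, the label corners in the side picture read 0.8° lower than the kinematics (27.6° against 28.4°). I did not repeat that check at the final pose. Either way the angle is within the 3° allowed. The last picture shows the needle on the red mark, but I judged that by eye.

**Hold:** the wrist carries about 6 N downward plus about 7 N sideways, with the fingers 10.9 mm apart on the 12 mm bar and the grip set to 40 N. That is less lift than the 10 N quoted. I think the sideways push toward the hinge makes up the rest.

**Finder on the pad:** with the lid shut it stood upright, about 2 mm toward the handle from centre. With the lid raised to about 28° the foot corners fell within 1–2 mm of where a centred foot should be. The limit is 6 mm.

**Tools and parts:**
- The pliers and relay look unmoved in the last picture.
- I checked the hex key only by comparing pixels with the first picture; the difference was small.
- The same comparison for the area round the relay and pliers in the side view told me nothing, because the arm and raised lid filled it.

**One disagreement:** both cameras put the box's yaw at about 41.5° (0.72 rad), outside the stated 0.1–0.55 rad. I went by the pictures, since the pad's size and its distance to the bar matched the dimensions given.

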